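Punch the marked spot on a bar

TASK

Slide the flat aluminium bar along the press table until its marked spot (crossed circle) sits exactly under the punch tip, let go, and press the punch knob down until the punch meets the bar, then let it spring back up. Afterwards take the bar out and lay it flat inside the upturned black cover. Do not lift the bar towards the punch, do not press the punch down anywhere but on the mark, and leave the other things where they are.

Things in the scene. Friction and masses are not known exactly. Their poses are not given: they have to be found in the camera images.
- press: Grey hand press, fixed. Origin on the bench (z 0) straight below the punch axis; x axis points from the punch back to its column, z up. Dark steel table: x -220 to 130 mm, y -80 to 80 mm, top (the bar slides on it) at z 12 mm. Column x 73 to 123 mm. Head: 48 mm round boss on the punch axis, z 78 to 132 mm, and 46 mm wide arm to the column; in front of the boss (x under -24 mm) all is clear above the table.
- punch_tip (a point): Pointed lower end of the vertical steel punch (16 mm shaft). With the punch up it is 38 mm above the bench, so 14 mm above the top of the bar lying on the table.
- punch_knob (a point): Centre of the flat top of the black mushroom knob on the punch, 48 mm diameter, 178 mm above the bench with the punch up. Press it straight down.
- punch (a joint): Travel of the punch in m: 0 up, grows as it is pressed. The tip meets the bar at 0.014; the stop is at 0.018. A spring returns it: about 3 N to start, 6 N at 0.014, more once the tip bears on the bar.
- bar: Loose flat aluminium bar, 180 x 40 x 12 mm, about 0.25 kg, lying on the press table. Origin: centre of its underside; x along its length to the marked end, y across its 40 mm width, z up. Two small drilled holes at the other end (x -76, -56 mm). At the start the marked end points roughly at the press column.
- bar_mark (a point): The marked spot: centre of a black 20 mm circle with a 32 mm cross drawn on the bar's upper face, 60 mm from the bar's centre on its centre line (30 mm from the end).
- cover: Black cast cover lying open side up, fixed, used as a parts tray. 233 x 316 mm outside, rim 46 mm high. Origin: centre of its underside on the bench; y along its 316 mm length, z up. The flat inner floor is about 11 mm above the bench, free from x -80 to 95 mm and y -125 to 125 mm; the bar fits best along y.
- fuse: Bystander: white ceramic fuse standing upright, 23 mm diameter, 50 mm high, origin at its foot.
- insulator: Bystander: white ceramic insulator, 42 mm diameter, 46 mm high, origin at its foot.
- tape: Bystander: roll of black tape lying flat, 58 mm diameter, 19 mm high, origin at its underside.
- lampholder: Bystander: brown lampholder standing upright, 43 mm diameter, 62 mm high, origin at its foot.

How it is judged:
By the outcome, as a careful person would: the job done as asked, in the order asked, and still so for the second after the job is handed in, with the robot touching nothing.
It also fails if it takes over 70 s, if anything falls off the work surface, if the arm or the gripper's body presses on something with over 40 N, if the wrist force passes 120 N, or if a joint passes its speed limit or range.

ROBOT

A 6-joint arm with a two-finger parallel gripper is mounted at the origin on a cart in front of the work surface, level with it; the furniture and walls round the work are solid. World frame = base frame: x ahead of the robot, y to its left, z up, the work surface at z = 0. Lengths are in m, angles in rad, forces in N, time in s.
With the tool pointing down it reaches from about 0.325 to 0.75 m from the base axis. Payload 7.6 kg.
Tool frame: the origin (TCP) lies midway between the tips of the shut fingers; the grasp point (between the pads) lies 19 mm behind it; z points along the fingers, y is the direction in which the jaws open and shut (so a half turn about z gives the same grasp; the last joint's range is limited). The gripper opens to 85 mm and grips with 20 to 120 N. Pads are 22 mm wide; open, the fingers measure 114 mm over their backs; the gripper's body (76 mm by 85 mm) begins 54 mm behind the grasp point. The pads swing forward as they close: fully open they stand 13 mm farther back than shut.
Start: joints at [-1.202, 0.052, 1.401, -0, 1.689, -0.07], TCP at [0.223, -0.475, 0.231] pointing down, gripper open.
Joint ranges: [-2.9, 2.9], [-0.91, 2.17], [0.12, 2.37], [-1.06, 4.2], [0.26, 2.73], [-2.93, 2.93]. Speed limits (rad/s): [2.57, 2.57, 3.01, 3.14, 3.14, 3.14].

INTERFACE

Orientations are given as a rotation vector (axis times angle).
In Python, from workcell import env gives the robot as it stands.
- The arm moves only by the shell command python3 -m pendant 'ROWS' [FORCE]. ROWS is a JSON object of lists of equal length, an entry for each row: "linear": the shift along the world's x, y, z in cm, a list of three; "twist": the turn, a rotation vector about the world's x, y, z in rad, a list of three; "grip": the opening, from 0 (shut) to 1 (fully open). In form: {"linear": [[tx, ty, tz], ...], "twist": [[wx, wy, wz], ...], "grip": [grip, ...]}. A call has 1 to 12 rows; each row shifts and turns the commanded pose from where the row before left it; what a row does not reach is not made up. A row lasts 1/10 s, in which the tool goes at most 50 mm and 8.59 degrees, less where a joint would pass 70% of its speed; a pose out of reach is approached as far as the arm can. A call with a gripper value outside its range is refused whole. The fingers move at their own pace and stop on an object; FORCE is the grip in N (left out, the last holds). Time passes only in rows, so rows that do not move let the fingers close. It gives the time, the measured TCP pose, the force and the opening at its end, in the units of the state.
- env.read_state(): the state, without advancing time (a new reading comes with each control period).
- env.read_camera(name): name is "scene" or "top" or "wrist"; returns the picture (420x560x3 uint8, red, green, blue); there is no depth.
- env.get_calibration(name): a dict with "camera_matrix" (3x3 intrinsics, pixels), "k1" (the pictures are not rectified: a ray, as slopes to the right and down, at radius r is drawn at 1 + k1 r^2 times it, then the intrinsics apply), "extrinsics" (4x4, takes a point from camera to world coordinates). Camera axes: x right, y up, looking along -z (the intrinsics and any distortion apply to the point x, -y, -z); pixel columns grow to the right and rows downward; lengths in m; the calibration is good to about 2 mm. A picture is of the moment at which its call begins: read the wrist's pose just before it. get_calibration takes no time and is no camera call; for the wrist camera it gives the pose at the moment of the call.
- env.job_done(): hands the job in, once; it reports no verdict.
Trained networks look in the newest picture that a camera, given by its name, has taken for a name from the list of things; names that differ only in an ending like _2 or _b are one class to them, and where a whole thing is asked for, a point or a joint stands for the part that bears it (a point fixed in the world has none). Each returns a list of dicts, best first, with "conf" (0 to 1); they miss things now and then, are a little off and sometimes report something else, mostly with a low value. They report only what shows in the picture. A call takes as long as a camera call.
- env.look_for(name, camera): "extent" ([left, top, right, bottom] in pixels, round what is visible of it).
- env.mark_of(name, camera): "point" ([column, row] in pixels: a listed point, or the origin of a listed thing).
The state is a dict: "time_s": time; "q": joint angles; "dq": joint speeds; "joint_torque": joint torques, N m; "tcp_pos": TCP position; "eef_rot": TCP orientation; "ft_force": force on the tool from outside, world axes, zero at the start; "ft_torque": the same for the moment, N m; "gripper_width": finger opening in m.
Only numpy, scipy, OpenCV 4.12 (cv2) and the standard library are available. Lean on these libraries where they do the work, as an engineer would, in place of code of your own. Each camera call takes 0.05 s, during which the arm holds its last target.

## Working session

There is one attempt and no reset: what is moved stays moved. The work goes in short steps, Python scripts to look and compute and a shell command to move; the robot and the scene stay as the last step left them, time stands still between calls to the robot, and variables do not carry over. Pictures are saved under pics/ and viewed, and the job is handed in when it is done.

```bash
mkdir -p pics; ls; cat > h.py <<'E'
import numpy as np, cv2
from workcell import env
def cap(cam,name=None):
    im=env.read_camera(cam); cal=env.get_calibration(cam)
    if name: cv2.imwrite(f'pics/{name}.png',cv2.cvtColor(im,cv2.COLOR_RGB2BGR))
    return im,cal
def ray(cal,px):
    K=np.array(cal['camera_matrix']);k1=cal['k1'];E=np.array(cal['extrinsics'])
    d=np.linalg.solve(K,np.array([px[0],px[1],1.0]))[:2]
    u=d.copy()
    for _ in range(30): u=d/(1+k1*(u@u))
    v=E[:3,:3]@np.array([u[0],-u[1],-1.0])
    return E[:3,3],v/np.linalg.norm(v)
def onz(cal,px,z):
    o,v=ray(cal,px); return o+v*(z-o[2])/v[2]
def tri(obs):
    A=np.zeros((3,3));b=np.zeros(3)
    for cal,px in obs:
        o,v=ray(cal,px);P=np.eye(3)-np.outer(v,v);A+=P;b+=P@o
    x=np.linalg.solve(A,b)
    res=[np.linalg.norm((np.eye(3)-np.outer(v,v))@(x-o)) for o,v in [ray(c,p) for c,p in obs]]
    return x,res
def proj(cal,X):
    K=np.array(cal['camera_matrix']);E=np.array(cal['extrinsics'])
    p=E[:3,:3].T@(np.asarray(X)-E[:3,3]); u=np.array([p[0],-p[1]])/-p[2]
    u=u*(1+cal['k1']*(u@u)); return (K@np.array([u[0],u[1],1]))[:2]
E
python3 - <<'E'
from h import *
np.set_printoptions(precision=4,suppress=True)
cals={}
pts={}
for c in ['scene','top','wrist']:
    im,cals[c]=cap(c,c+'0')
    print(c,np.array(cals[c]['extrinsics'])[:3,3])
    if c=='wrist': continue
    for n in ['press','punch_tip','punch_knob','bar','bar_mark','cover','fuse','insulator','tape','lampholder']:
        m=env.mark_of(n,c)
        if m:
            print(c,n,[(np.round(a['point'],1).tolist(),round(a['conf'],2)) for a in m[:2]])
            pts.setdefault(n,[]).append((cals[c],m[0]['point']))
for n,o in pts.items():
    if len(o)==2: print(n,*tri(o))
print(env.read_state())
E
```

```text
pics
scene [0.1049 0.4907 0.7576]
scene press [([230.5, 245.6], 0.55)]
scene punch_tip [([230.3, 232.5], 0.64)]
scene punch_knob [([228.1, 189.5], 0.69)]
scene bar [([268.0, 271.7], 0.84), ([261.8, 347.7], 0.64)]
scene bar_mark [([254.8, 254.9], 0.81)]
scene cover [([342.9, 209.5], 0.57), ([341.4, 281.8], 0.31)]
scene fuse [([231.1, 244.6], 0.69)]
scene insulator [([246.8, 200.0], 0.67)]
scene tape [([343.3, 285.3], 0.86), ([225.2, 188.8], 0.7)]
scene lampholder [([263.5, 346.6], 0.87)]
top [ 0.4771 -0.0307  1.3769]
top press [([256.1, 178.1], 0.64), ([260.6, 188.3], 0.6)]
top punch_knob [([254.5, 177.3], 0.68)]
top bar [([248.8, 242.7], 0.83)]
top bar_mark [([257.6, 218.4], 0.97)]
top cover [([369.0, 241.6], 0.65)]
top fuse [([194.6, 181.6], 0.41)]
top insulator [([317.4, 154.4], 0.59)]
top tape [([284.7, 294.8], 0.68)]
top lampholder [([197.6, 281.4], 0.73)]
wrist [ 0.2919 -0.444   0.3736]
press [ 0.6929  0.0276 -0.0211] [np.float64(0.015911861324921745), np.float64(0.015911861324921846)]
punch_knob [0.6662 0.026  0.1906] [np.float64(0.00856452206768654), np.float64(0.0085645220676
[... 484 characters left out ...]
t64(0.0033073408502165415)]
tape [ 0.36   -0.0556 -0.0055] [np.float64(0.0010063622441490283), np.float64(0.0010063622441490983)]
lampholder [0.3946 0.198  0.0125] [np.float64(0.0002245558250553663), np.float64(0.00022455582505546165)]
{'time_s': 1.15, 'q': array([-1.2023,  0.0522,  1.4007,  0.    ,  1.6886, -0.0703]), 'dq': array([-0.0009,  0.0009,  0.0015, -0.0001,  0.0002,  0.0006]), 'joint_torque': array([  0.0034, -38.1532, -36.031 ,   0.    ,   0.0001,   0.    ]), 'tcp_pos': array([ 0.2231, -0.4753,  0.2313]), 'eef_rot': array([3.0662, 0.6837, 0.    ]), 'ft_force': array([ 0.7084, -0.2936,  0.2491]), 'ft_torque': array([ 0.0097, -0.0337, -0.0264]), 'gripper_width': 0.08559987077005735}
```

View pics/scene0.png

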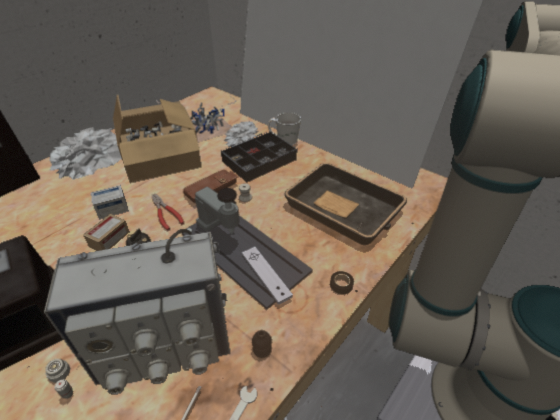

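View pics/top0.png

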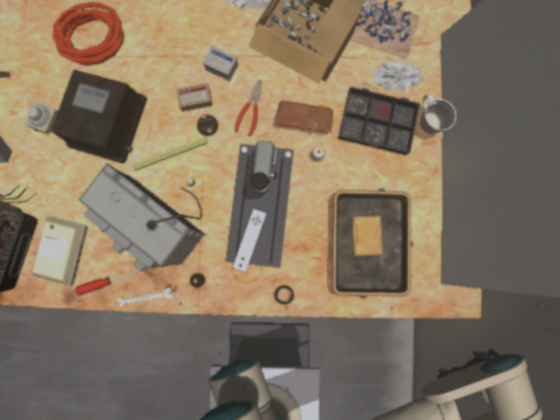

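View pics/wrist0.png

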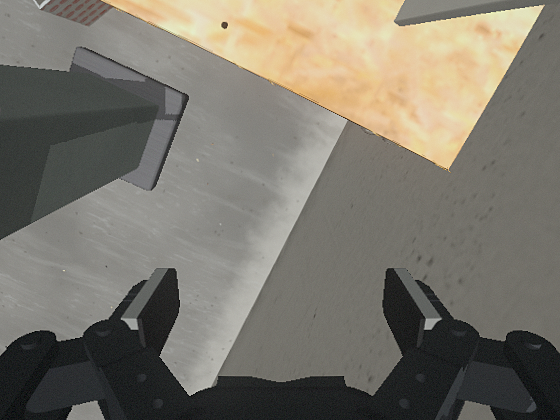

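```bash
python3 - <<'E'
from h import *
a=cv2.imread('pics/top0.png')[130:280,215:305]; cv2.imwrite('pics/topz.png',cv2.resize(a,None,fx=4,fy=4,interpolation=cv2.INTER_CUBIC)[:600])
a=cv2.imread('pics/scene0.png')[175:310,180:320]; cv2.imwrite('pics/scz.png',cv2.resize(a,None,fx=4.4,fy=4.4,interpolation=cv2.INTER_CUBIC)[:600])
s=env.read_state();c=env.get_calibration('wrist');E=np.array(c['extrinsics'])
R=cv2.Rodrigues(np.array(s['eef_rot']))[0]
np.set_printoptions(precision=4,suppress=True)
print(R);print(R.T@E[:3,:3],R.T@(E[:3,3]-s['tcp_pos']));print(c)
E
```

```text
[[ 0.9053  0.4248  0.    ]
 [ 0.4248 -0.9053 -0.0001]
 [ 0.      0.0001 -1.    ]]
[[ 0.0005  0.955   0.2966]
 [ 1.     -0.0002 -0.0009]
 [-0.0008  0.2966 -0.955 ]] [ 0.0756  0.0009 -0.1423]
{'camera_matrix': array([[354.7395,   0.    , 280.6372],
       [  0.    , 354.7395, 205.0578],
       [  0.    ,   0.    ,   1.    ]]), 'k1': -0.054408375167721595, 'extrinsics': array([[ 0.4253,  0.8645,  0.2681,  0.2919],
       [-0.9051,  0.4059,  0.1269, -0.444 ],
       [ 0.0009, -0.2966,  0.955 ,  0.3736],
       [ 0.    ,  0.    ,  0.    ,  1.    ]])}
```

View pics/topz.png

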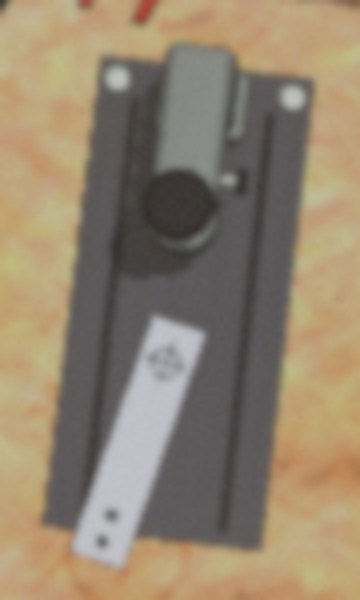

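View pics/scz.png

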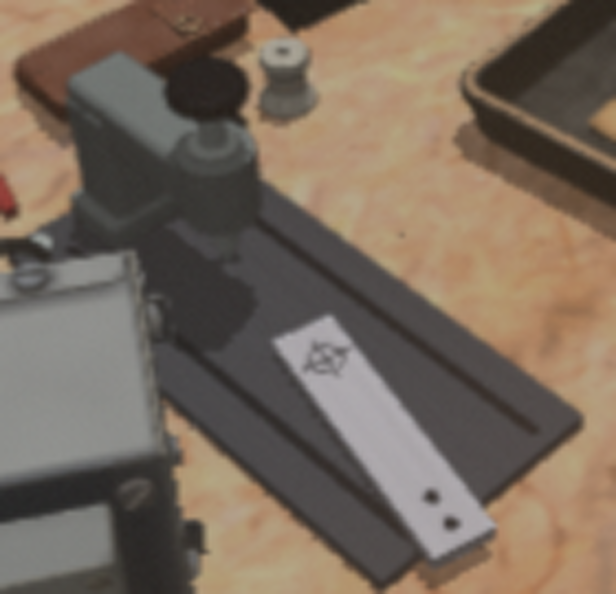

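```bash
python3 -m pendant '{"linear":[[1.6,4.5,0.5],[1.6,4.5,0.5],[1.6,4.5,0.5],[1.6,4.5,0.5],[1.6,4.5,0.5],[1.6,4.5,0.5],[1.6,4.5,0.5],[1.6,4.5,0.5],[1.6,4.5,0.5],[1.6,4.5,0.5],[1.6,4.5,0.5],[0,0,0]],"twist":[[0,0,-0.07],[0,0,-0.07],[0,0,-0.07],[0,0,-0.07],[0,0,-0.07],[0,0,-0.07],[0,0,-0.07],[0,0,-0.07],[0,0,-0.07],[0,0,-0.07],[0,0,-0.07],[0,0,0]],"grip":[1,1,1,1,1,1,1,1,1,1,1,1]}'
python3 - <<'E'
from h import *
im,c=cap('wrist','w1'); print(env.read_state()['tcp_pos'],env.read_state()['eef_rot'])
for n in ['bar','bar_mark','punch_tip','punch_knob']:print(n,[(np.round(a['point'],1).tolist(),round(a['conf'],2),onz(c,a['point'],.024)) for a in env.mark_of(n,'wrist')[:2]])
E
```

```text
time_s: 2.35
tcp_pos: [0.3998, 0.0244, 0.2868]
eef_rot: [-3.099, 0.509, -0.001]
ft_force: [0.8, -0.1, -0.2]
gripper_width: 0.0852
[0.39935834 0.02204152 0.28646899] [ 3.10002028e+00 -5.09269777e-01  4.52164265e-05]
bar [([219.6, 69.3], 0.7, array([0.51851484, 0.05018645, 0.024     ]))]
bar_mark [([216.7, 9.7], 0.97, array([0.57461665, 0.03186347, 0.024     ]))]
punch_tip [([351.6, 165.9], 0.34, array([ 0.37114748, -0.05626192,  0.024     ]))]
punch_knob []
```

View pics/w1.png

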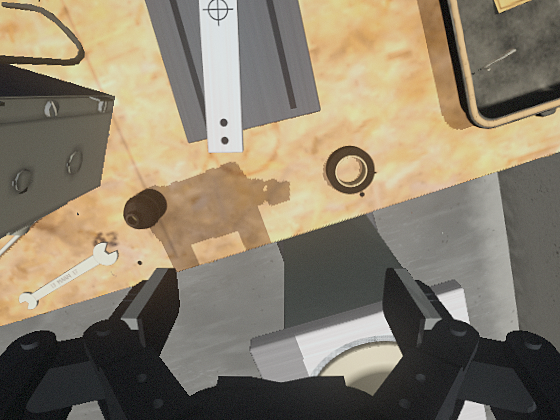

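```bash
python3 -m pendant '{"linear":[[4,0.5,1],[4,0.5,1],[4,0.5,1],[0,0,0]],"twist":[[0,0,0],[0,0,0],[0,0,0],[0,0,0]],"grip":[1,1,1,1]}'
cat > snap.py <<'E'
import sys,pickle
from h import *
n=sys.argv[1]
im,c=cap('wrist',n); pickle.dump(c,open(n+'.pkl','wb')); s=env.read_state(); print(s['tcp_pos'],s['eef_rot'])
for q in sys.argv[2:]:print(q,[(np.round(a['point'],1).tolist(),round(a['conf'],2),np.round(onz(c,a['point'],.178 if 'knob' in q else .024),4)) for a in env.mark_of(q,'wrist')[:2]])
E
python3 snap.py w2 bar bar_mark punch_knob press
```

```text
time_s: 3.0
tcp_pos: [0.5221, 0.0332, 0.3138]
eef_rot: [3.097, -0.521, -0.006]
ft_force: [-0.5, -1.1, -1.2]
gripper_width: 0.0854
[0.52028342 0.03317509 0.31446078] [ 3.09726623 -0.52123365 -0.00553872]
bar [([262.5, 163.7], 0.62, array([0.522 , 0.0547, 0.024 ]))]
bar_mark [([263.5, 116.8], 0.58, array([0.5748, 0.0344, 0.024 ])), ([531.7, 73.7], 0.34, array([ 0.521 , -0.2836,  0.024 ]))]
punch_knob []
press [([250.9, 38.2], 0.71, array([0.6612, 0.0184, 0.024 ]))]
```

View pics/w2.png

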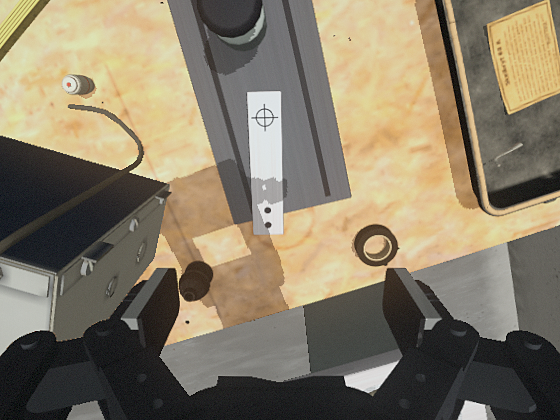

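```bash
python3 -m pendant '{"linear":[[4.5,-1,1],[4.5,-1,1],[0,0,0],[0,0,0]],"twist":[[0,0,0.08],[0,0,0.08],[0,0,0],[0,0,0]],"grip":[1,1,1,1]}'
python3 snap.py w3 bar bar_mark punch_knob press
```

```text
time_s: 3.65
tcp_pos: [0.609, 0.0142, 0.3356]
eef_rot: [3.13, -0.271, -0.002]
ft_force: [0.4, 0.5, 0.1]
gripper_width: 0.0856
[0.60833113 0.01449007 0.33692117] [ 3.12992214e+00 -2.69898078e-01  7.46454067e-04]
bar [([264.0, 219.6], 0.72, array([0.5277, 0.0503, 0.024 ])), ([186.0, 305.4], 0.5, array([0.4145, 0.1896, 0.024 ]))]
bar_mark [([266.9, 184.3], 0.77, array([0.5756, 0.0374, 0.024 ])), ([262.5, 222.1], 0.6, array([0.5245, 0.053 , 0.024 ]))]
punch_knob [([261.0, 117.7], 0.94, array([0.6687, 0.0195, 0.178 ]))]
press [([268.2, 112.7], 0.84, array([0.6657, 0.0191, 0.024 ]))]
```

View pics/w3.png

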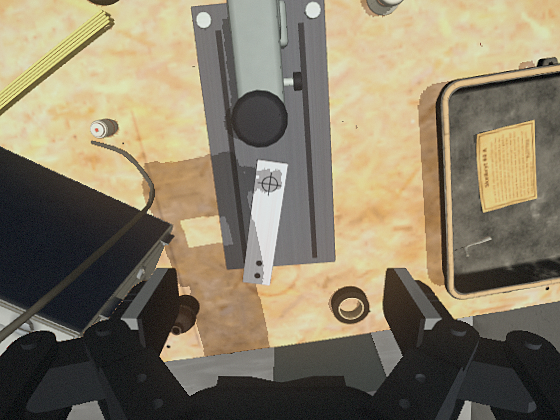

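```bash
python3 - <<'E'
import cv2
a=cv2.imread('pics/w3.png')[80:300,190:350]; cv2.imwrite('pics/w3z.png',cv2.resize(a,None,fx=2.7,fy=2.7,interpolation=cv2.INTER_CUBIC))
a=cv2.imread('pics/w2.png')[0:245,170:360]; cv2.imwrite('pics/w2z.png',cv2.resize(a,None,fx=2.4,fy=2.4,interpolation=cv2.INTER_CUBIC))
E
```

```text
(no output)
```

View pics/w3z.png

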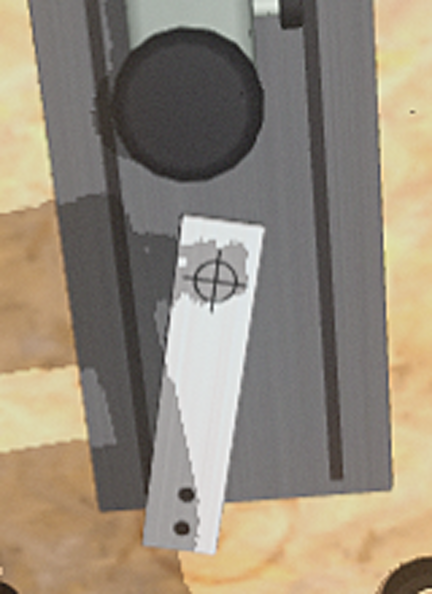

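View pics/w2z.png

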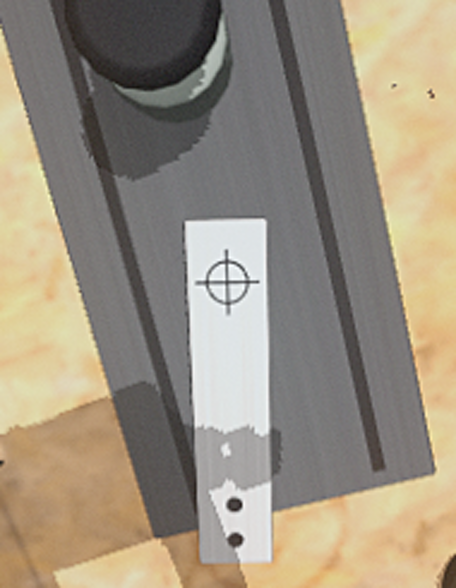

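```bash
cat > fit.py <<'E'
from h import *
import pickle
from scipy.optimize import least_squares
w2=pickle.load(open('w2.pkl','rb'));w3=pickle.load(open('w3.pkl','rb'));top=env.get_calibration('top')
C=[w2,w3,top]
T,P,B=0.012,'p','b'
o=[(0,'p',(-.22,.08,.012),(235,223.75)),(0,'p',(-.22,-.08,.012),(351.25,196.25)),(0,'b',(.06,0,.012),(264.6,117.9)),(0,'b',(-.056,0,.012),(267.5,210.4)),(0,'b',(-.076,0,.012),(267.9,225)),
(1,'p',(-.22,.08,.012),(227.4,269.3)),(1,'p',(-.22,-.08,.012),(335.9,261.5)),(1,'b',(.06,0,.012),(269.3,184.8)),(1,'b',(-.056,0,.012),(259.3,263.3)),(1,'b',(-.076,0,.012),(257,275.6)),(1,'p',(0,0,.178),(259.6,118.5)),
(2,'p',(-.22,.08,.012),(225.75,261.25)),(2,'p',(-.22,-.08,.012),(280.5,267.5)),(2,'p',(.13,.08,.012),(240.75,144.25)),(2,'p',(.13,-.08,.012),(293.75,149.5)),(2,'p',(0,0,.178),(259.4,181.5)),(2,'b',(.06,0,.012),(215+165/4,130+362/4)),(2,'b',(-.056,0,.012),(215+112/4,130+515/4))]
# edge constraints: table side edges  (view, side y, pixel)
ed=[(0,.08,(170,10.4)),(0,-.08,(314.6,0)),(1,.08,(201.1,80)),(1,-.08,(330.7,80))]
def pose(f,X,x):
    a,b,t=(x[:3] if f=='p' else x[3:6]); c,s=np.cos(t),np.sin(t)
    return np.array([a+c*X[0]-s*X[1],b+s*X[0]+c*X[1],X[2]+(.012 if f=='b' else 0)])
def off(i,x):
    c=dict(C[i]);E=np.array(c['extrinsics']).copy();E[:3,3]+=x[6+3*i:9+3*i];c['extrinsics']=E;return c
def res(x):
    r=[]
    for i,f,X,px in o: r+=list((proj(off(i,x),pose(f,X,x))-px)*(1 if i<2 else 1.0))
    for i,y,px in ed:
        w=onz(off(i,x),px,.012)-np.array([x[0],x[1],0]); r.append(700*(-np.sin(x[2])*w[0]+np.cos(x[2])*w[1]-y))
    r+=list(x[6:]/.0015)
    return np.array(r)
s=least_squares(res,[.67,.02,-.1,.52,.05,-.3]+[0]*9,loss='soft_l1')
x=s.x;np.set_printoptions(precision=4,suppress=True,linewidth=150)
print('press',x[:3],'bar',x[3:6]);print('offs',x[6:]*1000)
rr=res(x);print([ (o[k][0],o[k][1],rr[2*k:2*k+2].round(1).tolist()) for k in range(len(o))],rr[2*len(o):2*len(o)+4])
m=pose('b',(.06,0,0),x);print('mark',m,'punch-mark',x[:2]-m[:2],'sd',np.sqrt(np.diag(np.linalg.inv(s.jac.T@s.jac)))[:6])
E
python3 fit.py
```

```text
press [ 0.6674  0.0193 -0.0914] bar [ 0.5164  0.0519 -0.3121]
offs [ 0.061  -0.1427  0.0922 -0.7955 -0.4956  0.3431  0.7102  0.6712  0.3159]
[(0, 'p', [-0.4, 0.4]), (0, 'p', [1.1, 0.3]), (0, 'b', [-0.2, -0.3]), (0, 'b', [0.0, -0.2]), (0, 'b', [0.1, -0.2]), (1, 'p', [-0.5, 0.2]), (1, 'p', [0.2, 0.1]), (1, 'b', [0.3, -0.1]), (1, 'b', [-0.4, 0.1]), (1, 'b', [0.2, 0.3]), (1, 'p', [1.1, -0.1]), (2, 'p', [-0.2, -0.0]), (2, 'p', [-0.0, 0.1]), (2, 'p', [-0.5, -1.0]), (2, 'p', [0.1, -0.2]), (2, 'p', [0.4, -1.0]), (2, 'b', [-0.3, 0.5]), (2, 'b', [-0.4, 0.3])] [ 0.5209 -1.1178 -0.0694 -1.4601]
mark [0.5735 0.0335 0.012 ] punch-mark [ 0.0938 -0.0142] sd [0.0011 0.0011 0.0037 0.0012 0.0011 0.0088]
```

```bash
python3 -m pendant '{"linear":[[-4,1.4,-1.5],[-4,1.4,-1.5],[-4,1.4,-1.5],[-2.9,1.4,-3.5],[0,0,-4.5],[0,0,-4.5],[0,0,-4.5],[0,0,-4],[0,0,0],[0,0,0]],"twist":[[0,0,-0.07],[0,0,-0.07],[0,0,0],[0,0,0],[0,0,0],[0,0,0],[0,0,0],[0,0,0],[0,0,0],[0,0,0]],"grip":[1,1,1,1,1,1,1,1,1,1]}'
python3 snap.py w4 bar bar_mark
```

```text
time_s: 4.9
tcp_pos: [0.4601, 0.0708, 0.0829]
eef_rot: [-3.103, 0.487, -0.002]
ft_force: [-0.2, 0.4, 1.1]
gripper_width: 0.0853
[0.46117223 0.07089586 0.084096  ] [-3.1028301   0.48653513 -0.00604409]
bar [([277.7, 122.9], 0.83, array([0.5203, 0.0527, 0.024 ]))]
bar_mark [([280.5, 5.1], 0.79, array([0.5771, 0.0328, 0.024 ]))]
```

View pics/w4.png

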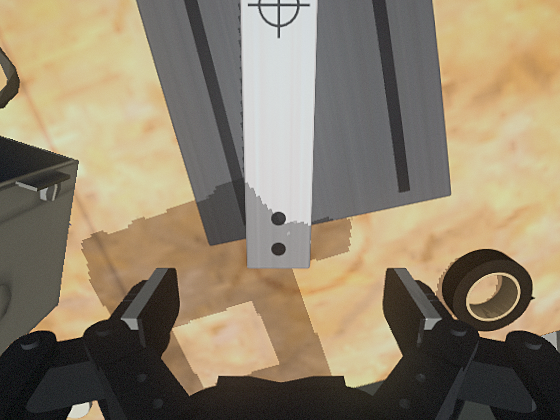

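```bash
python3 - <<'E'
from h import *
import pickle
c=pickle.load(open('w4.pkl','rb'))
m,a,b=[onz(c,p,.024)[:2] for p in [(279,7),(278.5,218),(278.5,249)]]
print(m,a,b,np.linalg.norm(m-a),np.linalg.norm(a-b)); d=m-b; print('yaw',np.arctan2(d[1],d[0])); d/=np.linalg.norm(d); print('grasp pt -60', (m-.12*d)); s=env.read_state();print(s['tcp_pos'],s['eef_rot'],'toolyaw',2*np.arctan2(s['eef_rot'][1],s['eef_rot'][0]))
E
```

```text
[0.57645414 0.03385928] [0.46661826 0.06958717] [0.44721905 0.075854  ] 0.11550066026302053 0.02038632949688728
yaw -0.31418518126372974
grasp pt -60 [0.46232832 0.07094427]
[0.46169875 0.07087916 0.08443849] [-3.10253726  0.48660913 -0.00822531] toolyaw 5.972035527902541
```

```bash
python3 -m pendant '{"linear":[[0,0,-3.5],[0,0,-2.5],[0,0,-0.5],[0,0,0],[0,0,0]],"twist":[[0,0,0],[0,0,0],[0,0,0],[0,0,0],[0,0,0]],"grip":[1,1,0.7,0.6,0.6]}' 30
```

```text
time_s: 5.55
tcp_pos: [0.4615, 0.0708, 0.0184]
eef_rot: [-3.103, 0.487, -0.005]
ft_force: [-0.2, 0.3, 0.6]
gripper_width: 0.0512
```

Lower a little more and close.

```bash
python3 -m pendant '{"linear":[[0,0,-0.3],[0,0,0],[0,0,0],[0,0,0],[0,0,0],[0,0,0]],"twist":[[0,0,0],[0,0,0],[0,0,0],[0,0,0],[0,0,0],[0,0,0]],"grip":[0.6,0.5,0.4,0.4,0.4,0.4]}' 25
python3 snap.py w5 bar bar_mark
```

```text
time_s: 6.15
tcp_pos: [0.4607, 0.0709, 0.0142]
eef_rot: [-3.103, 0.487, -0.002]
ft_force: [-2.3, 0.1, 6.4]
gripper_width: 0.0391
[0.46064258 0.07086825 0.01419987] [-3.10330263e+00  4.86679303e-01 -2.06294805e-03]
bar [([277.4, 134.2], 0.68, array([0.5203, 0.052 , 0.024 ]))]
bar_mark []
```

View pics/w5.png

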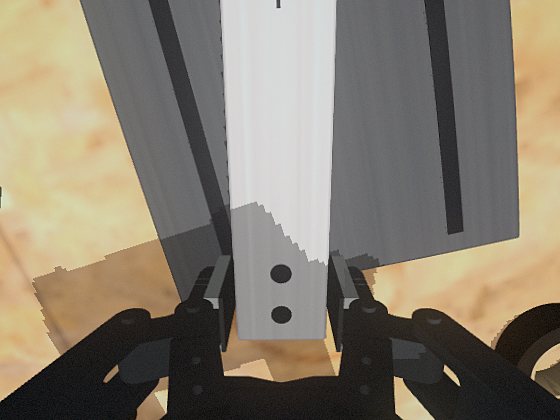

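```bash
cat >> fit.py <<'E'
print('---')
o0=list(o);ed0=list(ed)
for name,keep in [('w2+w3 noknob',lambda k:k[0]<2 and k[2][2]<.1),('top',lambda k:k[0]==2),('top noknob',lambda k:k[0]==2 and k[2][2]<.1),('w3',lambda k:k[0]==1),('w2',lambda k:k[0]==0)]:
    o[:]=[k for k in o0 if keep(k)]; vs={k[0] for k in o}; ed[:]=[e for e in ed0 if e[0] in vs]
    s=least_squares(res,x,loss='soft_l1'); m=pose('b',(.06,0,0),s.x);print(name,'press',s.x[:3],'yawb',s.x[5],'d',s.x[:2]-m[:2])
E
python3 fit.py | sed -n '/---/,$p'
```

```text
---
w2+w3 noknob press [ 0.6681  0.0191 -0.0934] yawb -0.3121183414170537 d [ 0.0942 -0.0148]
top press [ 0.6654  0.0186 -0.0909] yawb -0.3071118200107821 d [ 0.0913 -0.0135]
top noknob press [ 0.6659  0.0182 -0.0915] yawb -0.30711176912847804 d [ 0.0918 -0.0139]
w3 press [ 0.6682  0.0199 -0.0908] yawb -0.309352908406763 d [ 0.0936 -0.0143]
w2 press [ 0.6678  0.0193 -0.0926] yawb -0.3143006342575882 d [ 0.0946 -0.0142]
```

```bash
python3 - <<'E'
from h import *
import pickle
c=pickle.load(open('w5.pkl','rb'))
a,b=[onz(c,p,.024)[:2] for p in [(281,273),(281.3,315)]];print(a,b,np.linalg.norm(a-b),onz(c,(278.5,7),.024))
E
python3 -m pendant '{"linear":[[0,0,0.05],[1.5,-0.23,0],[1.5,-0.23,0],[1.5,-0.23,0],[1.5,-0.23,0],[1.5,-0.23,0],[1.5,-0.23,0],[0.4,-0.05,0],[0,0,0],[0,0,0]],"twist":[[0,0,0],[0,0,0],[0,0,0],[0,0,0],[0,0,0],[0,0,0],[0,0,0],[0,0,0],[0,0,0],[0,0,0]],"grip":[0.4,0.4,0.4,0.4,0.4,0.4,0.4,0.4,0.4,0.4]}' 25
python3 snap.py w6 bar
python3 - <<'E'
from h import *
for c in ['scene','top']: cap(c,c+'6')
a=cv2.imread('pics/scene6.png')[165:310,170:320]; cv2.imwrite('pics/sc6z.png',cv2.resize(a,None,fx=4,fy=4,interpolation=cv2.INTER_CUBIC))
E
```

```text
[0.46562419 0.0681344 ] [0.44612339 0.07425166] 0.020437771383952825 [0.56095547 0.03844423 0.024     ]
time_s: 7.3
tcp_pos: [0.5546, 0.0563, 0.0141]
eef_rot: [3.104, -0.487, 0.002]
ft_force: [1.6, -0.5, 2.5]
gripper_width: 0.0393
[0.55453214 0.05628453 0.01413725] [ 3.10347016e+00 -4.87071678e-01  2.62083516e-03]
bar [([278.4, 132.1], 0.72, array([0.6148, 0.0368, 0.024 ]))]
```

View pics/w6.png

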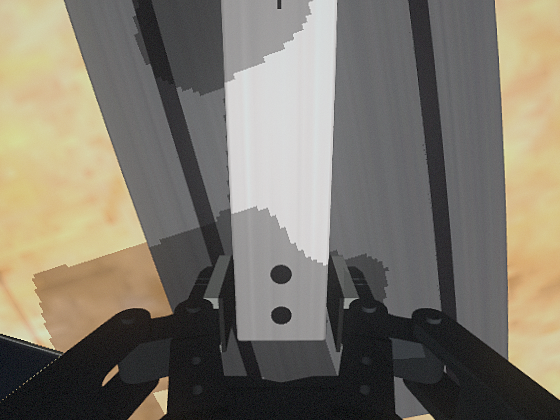

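View pics/sc6z.png

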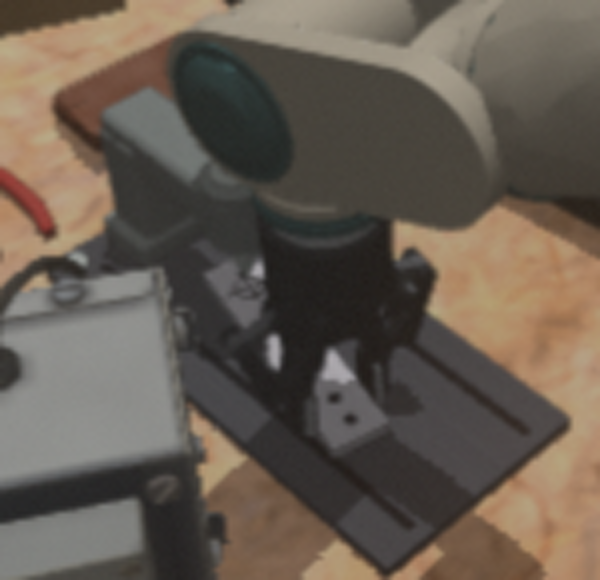

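```bash
python3 -m pendant '{"linear":[[0,0,0],[0,0,0],[0,0,0],[0,0,2],[0,0,4],[-1,-0.5,4],[-2,-0.7,4],[-2.5,-0.8,0],[0,0,0],[0,0,0]],"twist":[[0,0,0],[0,0,0],[0,0,0],[0,0,0],[0,0,0],[0,-0.1,0],[0,-0.1,0],[0,-0.1,0],[0,-0.1,0],[0,0,0]],"grip":[0.7,0.7,0.7,0.7,0.7,0.7,0.7,0.7,0.7,0.7]}'
python3 snap.py w7 bar bar_mark punch_tip punch_knob
python3 - <<'E'
from h import *
for c in ['scene','top']: cap(c,c+'7')
a=cv2.imread('pics/scene7.png')[165:310,170:320]; cv2.imwrite('pics/sc7z.png',cv2.resize(a,None,fx=4,fy=4,interpolation=cv2.INTER_CUBIC))
E
```

```text
time_s: 8.5
tcp_pos: [0.4968, 0.0364, 0.1526]
eef_rot: [-2.984, 0.468, -0.604]
ft_force: [0.3, 0.9, -0.2]
gripper_width: 0.06
[0.49798094 0.0364787  0.15344992] [-2.98443682  0.46818047 -0.60184547]
bar [([258.3, 128.2], 0.77, array([0.6096, 0.0383, 0.024 ]))]
bar_mark [([259.0, 55.0], 0.64, array([0.6721, 0.0197, 0.024 ]))]
punch_tip [([255.3, 49.1], 0.49, array([0.6785, 0.0213, 0.024 ]))]
punch_knob []
```

View pics/w7.png

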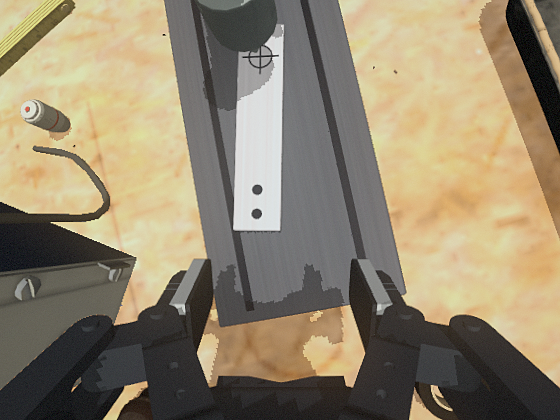

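View pics/sc7z.png

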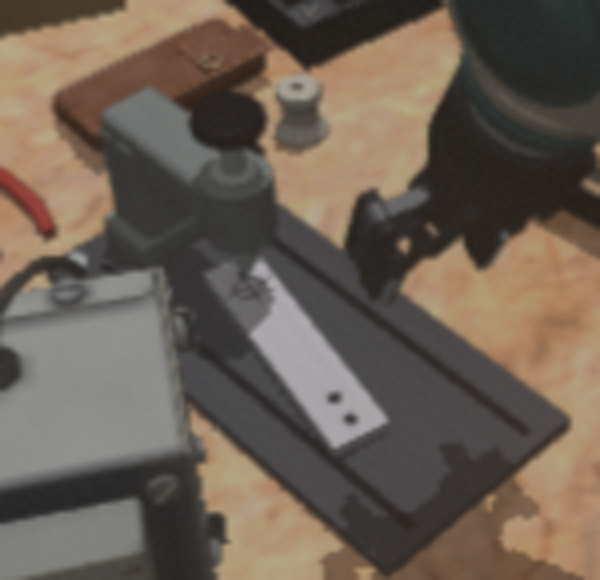

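```bash
python3 - <<'E'
import cv2
a=cv2.imread('pics/w7.png')[0:90,180:310]; cv2.imwrite('pics/w7a.png',cv2.resize(a,None,fx=6,fy=6,interpolation=cv2.INTER_CUBIC))
a=cv2.imread('pics/w7.png')[150:340,190:420]; cv2.imwrite('pics/w7b.png',cv2.resize(a,None,fx=3,fy=3,interpolation=cv2.INTER_CUBIC))
E
```

```text
(no output)
```

View pics/w7a.png

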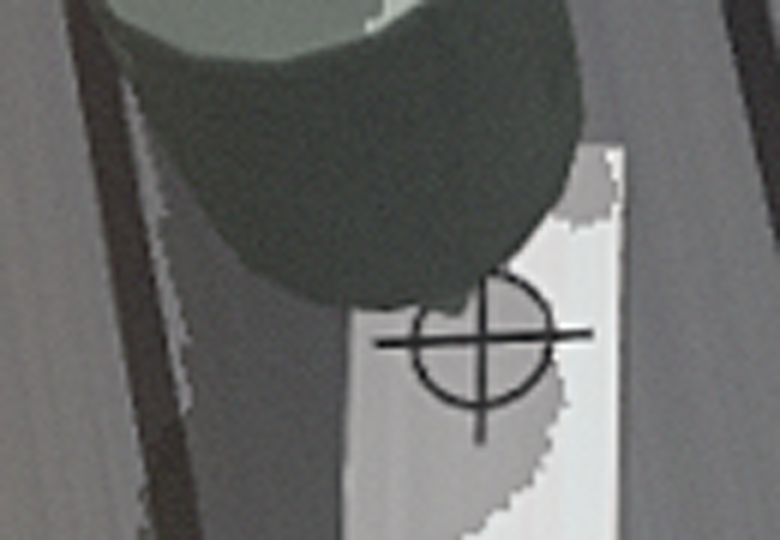

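View pics/w7b.png

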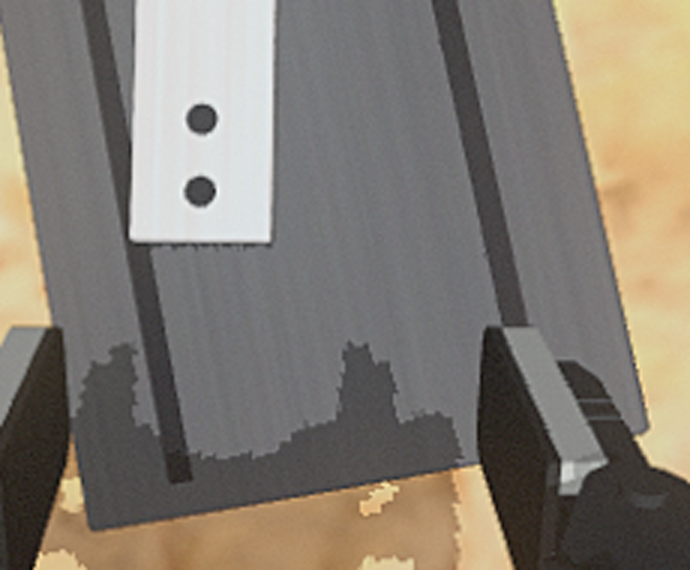

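```bash
python3 -m pendant '{"linear":[[1.2,0,-4],[1.2,0,-4],[0,0,0],[0,0,0]],"twist":[[0,-0.1,0],[0,-0.1,0],[0,0,0],[0,0,0]],"grip":[0.7,0.7,0.7,0.7]}'
python3 snap.py w8 bar bar_mark punch_tip punch_knob
python3 - <<'E'
import cv2
a=cv2.imread('pics/w8.png')[0:150,180:340]; cv2.imwrite('pics/w8a.png',cv2.resize(a,None,fx=4.9,fy=4,interpolation=cv2.INTER_CUBIC) if 0 else cv2.resize(a,None,fx=4,fy=4,interpolation=cv2.INTER_CUBIC))
E
```

```text
time_s: 9.25
tcp_pos: [0.5225, 0.0365, 0.0752]
eef_rot: [-2.886, 0.453, -0.88]
ft_force: [-0.1, 0.9, 0.6]
gripper_width: 0.0598
[0.52407436 0.0364428  0.07763604] [-2.88373091  0.45233687 -0.88631246]
bar [([260.9, 151.7], 0.64, array([0.6112, 0.0357, 0.024 ]))]
bar_mark [([264.4, 67.6], 0.56, array([0.6744, 0.0174, 0.024 ])), ([32.1, 152.6], 0.19, array([0.6728, 0.2103, 0.024 ]))]
punch_tip [([255.4, 55.8], 0.63, array([0.687 , 0.0212, 0.024 ])), ([34.9, 154.5], 0.25, array([0.6702, 0.2078, 0.024 ]))]
punch_knob []
```

View pics/w8.png

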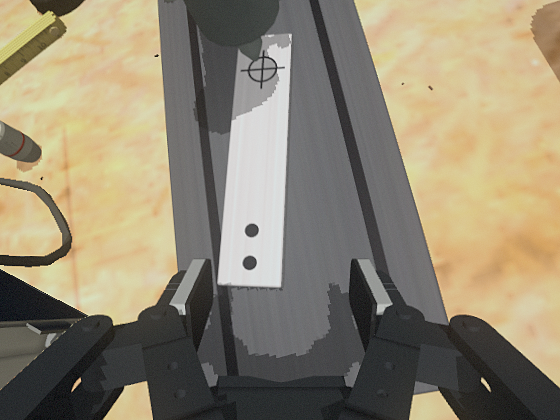

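View pics/w8a.png

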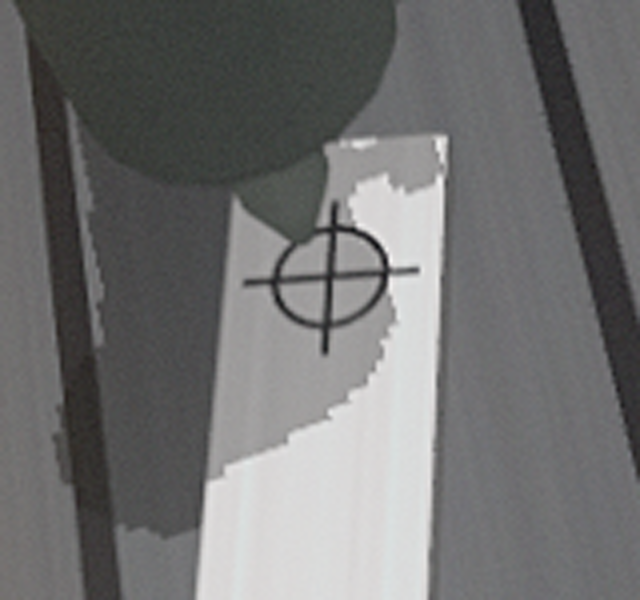

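```bash
python3 - <<'E'
from h import *
import pickle
np.set_printoptions(precision=4,suppress=True)
w7=pickle.load(open('w7.pkl','rb'));w8=pickle.load(open('w8.pkl','rb'))
for c,t,m in [(w7,(256,52.5),(260.3,56.7)),(w8,(255.5,60.75),(262.75,68.75))]:
    T=onz(c,t,.038);M=onz(c,m,.024);print('tip',T,'mark',M,'tip-mark',(T-M)[:2]*1000)
print(tri([(w7,(256,52.5)),(w8,(255.5,60.75))]),tri([(w7,(260.3,56.7)),(w8,(262.75,68.75))]))
# table right edge etc from w7
for p in [(190+95/3,150+530/3),(190+645/3,150+432/3),(190+5/3,150),(190+556/3,150)]: print(onz(w7,p,.012))
print(onz(w7,(257.1,189.3),.024),onz(w7,(256.7,213.5),.024))
E
```

```text
tip [0.6672 0.0211 0.038 ] mark [0.6702 0.0191 0.024 ] tip-mark [-3.0207  2.0455]
tip [0.6709 0.0215 0.038 ] mark [0.6739 0.0188 0.024 ] tip-mark [-3.0208  2.732 ]
(array([0.6594, 0.0208, 0.0516]), [np.float64(0.00011813294162730549), np.float64(0.00011813294162728876)]) (array([0.662 , 0.0185, 0.0389]), [np.float64(0.00017992519854911999), np.float64(0.0001799251985491193)])
[0.4576 0.118  0.012 ]
[ 0.4434 -0.0371  0.012 ]
[0.614  0.1026 0.012 ]
[ 0.564  -0.0504  0.012 ]
[0.5599 0.0538 0.024 ] [0.5407 0.0597 0.024 ]
```

```bash
python3 -m pendant '{"linear":[[0.7,0.5,0],[0.7,0.5,0],[0.8,0.5,0],[0.8,0.5,0],[0,0,-2],[0,0,0],[0,0,0],[0,0,0]],"twist":[[0,0.15,0],[0,0.15,0],[0,0.15,0],[0,0.15,0],[0,0,0],[0,0,0],[0,0,0],[0,0,0]],"grip":[0.7,0.7,0.7,0.7,0.7,0.7,0.7,0.7]}'
python3 snap.py w9 bar
```

```text
time_s: 10.3
tcp_pos: [0.5529, 0.0564, 0.0567]
eef_rot: [3.103, -0.487, -0.002]
ft_force: [-0.3, 0.4, 0.3]
gripper_width: 0.0602
[0.55292129 0.05641624 0.05674616] [ 3.10346331e+00 -4.86841571e-01 -1.87433082e-03]
bar [([278.2, 122.2], 0.85, array([0.6138, 0.0371, 0.024 ]))]
```

View pics/w9.png

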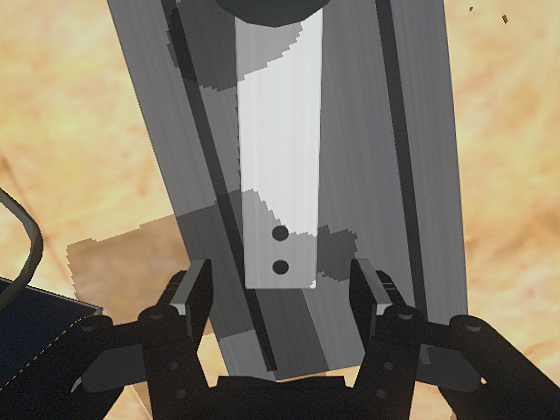

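```bash
python3 -m pendant '{"linear":[[0,0,-2.5],[0,0,-1.65],[0,0,0],[0,0,0],[0,0,0],[0,0,0],[0,0,0],[-0.15,0.12,0],[-0.15,0.12,0],[0,0,0],[0,0,0],[0,0,0]],"twist":[[0,0,0],[0,0,0],[0,0,0],[0,0,0],[0,0,0],[0,0,0],[0,0,0],[0,0,0],[0,0,0],[0,0,0],[0,0,0],[0,0,0]],"grip":[0.7,0.7,0.6,0.5,0.4,0.4,0.4,0.4,0.4,0.4,0.4,0.4]}' 25; python3 snap.py w10
```

```text
time_s: 11.6
tcp_pos: [0.5512, 0.0585, 0.0152]
eef_rot: [3.103, -0.487, 0.001]
ft_force: [3.2, -2.2, 6.0]
gripper_width: 0.0395
[0.55126848 0.05856122 0.01522329] [ 3.10313372e+00 -4.87257599e-01  9.38603143e-04]
```

```bash
python3 -m pendant '{"linear":[[0,0,0],[0,0,0],[0,0,0],[0,0,2],[0,-0.4,2],[-0.9,-0.6,2],[-1,-0.6,0],[-1,-0.6,0],[0,0,0],[0,0,0],[0,0,0]],"twist":[[0,0,0],[0,0,0],[0,0,0],[0,0,0],[0,-0.15,0],[0,-0.15,0],[0,-0.15,0],[0,-0.15,0],[0,0,0],[0,0,0],[0,0,0]],"grip":[0.7,0.7,0.7,0.7,0.7,0.7,0.7,0.7,0.7,0.7,0.7]}'
python3 snap.py w11 bar bar_mark punch_tip
python3 - <<'E'
import cv2
a=cv2.imread('pics/w11.png')[0:150,180:340]; cv2.imwrite('pics/w11a.png',cv2.resize(a,None,fx=4,fy=4,interpolation=cv2.INTER_CUBIC))
E
```

```text
time_s: 12.75
tcp_pos: [0.5225, 0.037, 0.0754]
eef_rot: [-2.883, 0.452, -0.889]
ft_force: [0.6, 0.7, -0.7]
gripper_width: 0.0598
[0.52272208 0.03694503 0.07552928] [-2.88246276  0.4520413  -0.88917942]
bar [([256.6, 157.4], 0.92, array([0.606 , 0.0398, 0.024 ]))]
bar_mark [([263.1, 75.4], 0.66, array([0.6657, 0.0204, 0.024 ]))]
punch_tip [([258.8, 58.3], 0.67, array([0.6811, 0.0199, 0.024 ]))]
```

View pics/w11a.png

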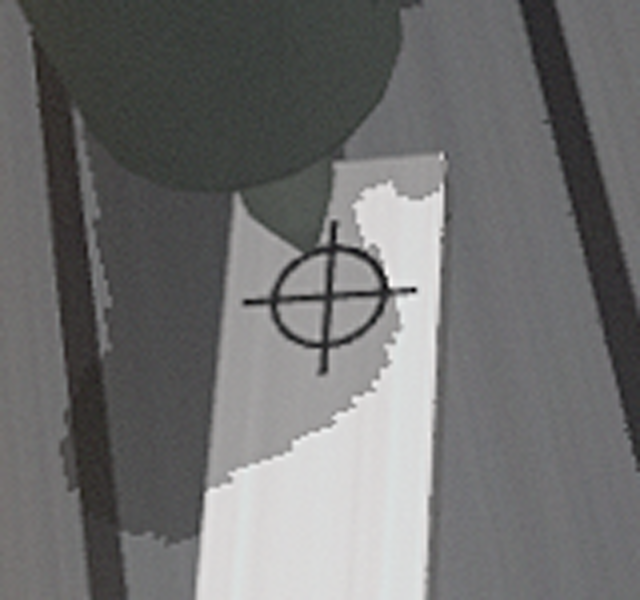

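```bash
cat > tm.py <<'E'
from h import *
import pickle,sys
np.set_printoptions(precision=4,suppress=True)
n=sys.argv[1];t=eval(sys.argv[2]);m=eval(sys.argv[3])
c=pickle.load(open(n+'.pkl','rb'));T=onz(c,t,.038);M=onz(c,m,.024);print('tip',T,'mark',M,'tip-mark',(T-M)[:2]*1000)
g=M.copy();g[:2]=T[:2];print('where mark should appear',proj(c,g))
E
python3 tm.py w11 '(257.75,62.25)' '(262.25,74)'
python3 - <<'E'
from h import *
c=env.get_calibration('scene')
im=cv2.cvtColor(env.read_camera('scene'),cv2.COLOR_RGB2BGR); cv2.imwrite('pics/scene11.png',im)
cv2.imwrite('pics/sc11z.png',cv2.resize(im[210:260,205:270],None,fx=10,fy=10,interpolation=cv2.INTER_CUBIC))
E
```

```text
tip [0.6663 0.0208 0.038 ] mark [0.6671 0.0207 0.024 ] tip-mark [-0.7579  0.1282]
where mark should appear [262.3295  74.905 ]
```

View pics/sc11z.png

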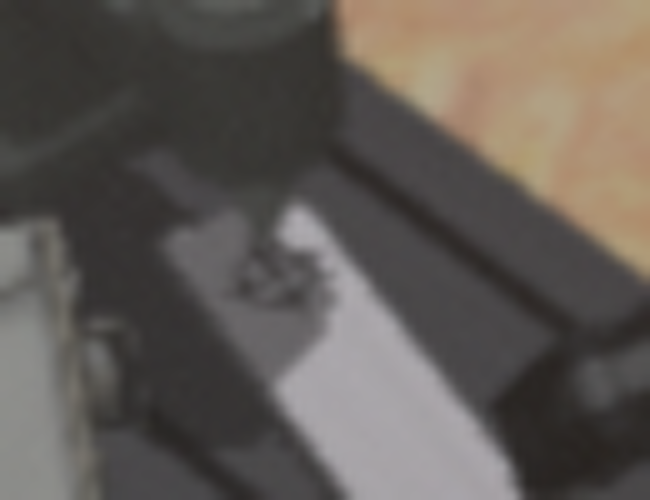

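```bash
python3 - <<'E'
from h import *
c=env.get_calibration('scene')
T=onz(c,(230.8,234.8),.038);M=onz(c,(233.2,237.8),.024);print(T,M,(T-M)*1000)
P=np.array([.6665,.0206,.038]);Q=P.copy();Q[2]=.024
print(proj(c,P),proj(c,Q))
E
```

```text
[0.6631223  0.02638562 0.038     ] [0.66092905 0.02121533 0.024     ] [ 2.19325677  5.17028841 14.        ]
[231.45527888 233.03925828] [231.89785385 236.7241422 ]
```

```bash
python3 -m pendant '{"linear":[[-0.1,-2,0],[0.2,-2,0],[0.5,-2,0],[0.8,-1.9,0],[1.1,-1.8,0],[1.4,-1.9,0],[0,0,0],[0,0,0],[0,0,0],[0,0,0]],"twist":[[0,0,0.145],[0,0,0.145],[0,0,0.145],[0,0,0.145],[0,0,0.145],[0,0,0.145],[0,0,0],[0,0,0],[0,0,0],[0,0,0]],"grip":[0.7,0.7,0.7,0.7,0.7,0.7,0.7,0.7,0.7,0.7]}'
python3 snap.py w12 bar_mark punch_tip
python3 - <<'E'
import cv2
a=cv2.imread('pics/w12.png'); cv2.imwrite('pics/w12a.png',cv2.resize(a[0:150,180:380],None,fx=4,fy=4,interpolation=cv2.INTER_CUBIC))
E
```

```text
time_s: 14.0
tcp_pos: [0.553, -0.0496, 0.0704]
eef_rot: [-2.746, -0.473, -0.726]
ft_force: [0.4, 0.2, -0.2]
gripper_width: 0.0598
[ 0.55309102 -0.04967303  0.07055674] [-2.74562971 -0.47378061 -0.72672237]
bar_mark [([261.3, 75.7], 0.69, array([0.6696, 0.0197, 0.024 ]))]
punch_tip []
```

View pics/w12.png

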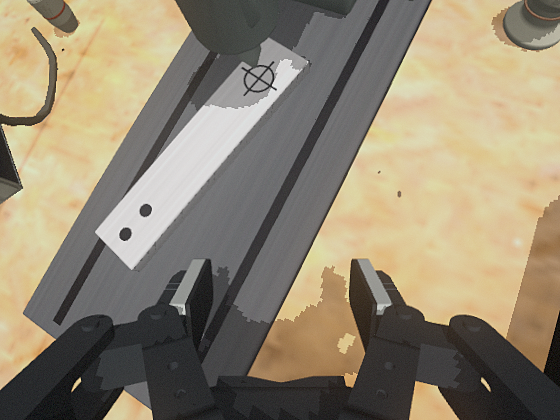

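View pics/w12a.png

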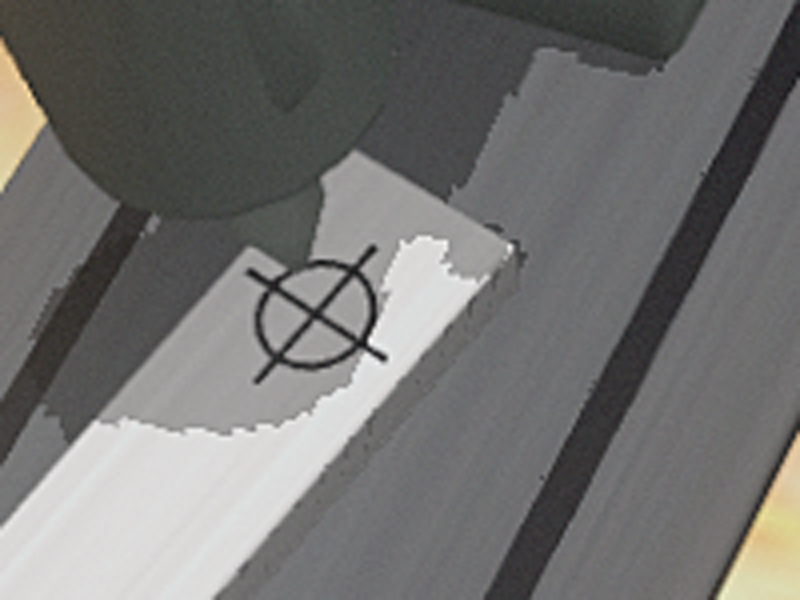

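```bash
python3 tm.py w12 '(256.25,65.75)' '(259,78.5)'; python3 - <<'E'
from h import *
import pickle
print(*[tri([(pickle.load(open('w11.pkl','rb')),a),(pickle.load(open('w12.pkl','rb')),b)]) for a,b in [((257.75,62.25),(256.25,65.75)),((262.25,74),(259,78.5))]])
E
```

```text
tip [0.6676 0.0191 0.038 ] mark [0.6671 0.0204 0.024 ] tip-mark [ 0.4745 -1.2928]
where mark should appear [260.98    78.3655]
(array([0.66974798, 0.02101986, 0.03411336]), [np.float64(0.00011731429802975121), np.float64(0.00011731429802971504)]) (array([0.66743423, 0.02068187, 0.02349193]), [np.float64(5.876339640557458e-05), np.float64(5.876339640555363e-05)])
```

```bash
python3 - <<'E'
from h import *
from scipy.spatial.transform import Rotation as R
s=env.read_state();r=R.from_rotvec(s['eef_rot']);z=r.apply([0,0,1]);ax=np.cross(z,[0,0,-1]);a=np.arctan2(np.linalg.norm(ax),-z[2]);rv=ax/np.linalg.norm(ax)*a
f=R.from_rotvec(rv)*r;print('twist',rv,'x axis after',f.apply([1,0,0]),s['tcp_pos'],s['q'])
E
```

```text
twist [-0.3473973   0.45499669  0.        ] x axis after [9.42158646e-01 3.35167250e-01 2.36006775e-18] [ 0.55318956 -0.04987401  0.07059571] [-0.39841489  0.03911489  1.84220017  0.57956183  1.03182425  0.58448801]
```

```bash
python3 -m pendant '{"linear":[[0,0,4.5],[0,0,4.5],[0,0,4.5],[0,0,4],[3.8,2.3,0],[3.8,2.3,0],[3.8,2.4,0],[0,0,0],[0,0,0],[0,0,0]],"twist":[[0,0,0],[0,0,0],[-0.087,0.114,0],[-0.087,0.114,0],[-0.087,0.114,0],[-0.086,0.113,0],[0,0,0],[0,0,0],[0,0,0],[0,0,0]],"grip":[0.5,0.3,0,0,0,0,0,0,0,0]}' 60
python3 snap.py w13
python3 - <<'E'
import cv2
from h import *
cap('scene','scene13')
E
```

```text
time_s: 15.15
tcp_pos: [0.6631, 0.0163, 0.2466]
eef_rot: [-3.089, -0.532, -0.021]
ft_force: [1.1, -0.6, 0.4]
gripper_width: 0.0002
[0.66305799 0.01596231 0.24727469] [-3.0890362  -0.53120893 -0.02196385]
```

View pics/w13.png

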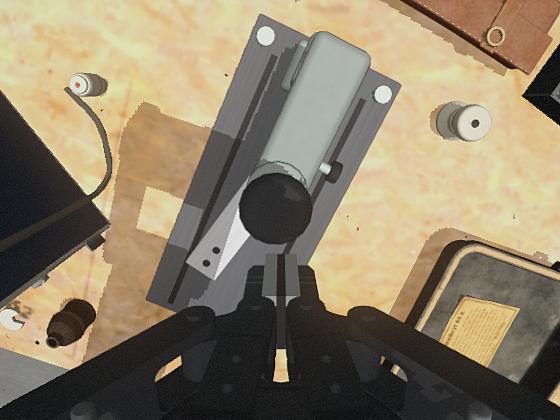

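View pics/scene13.png

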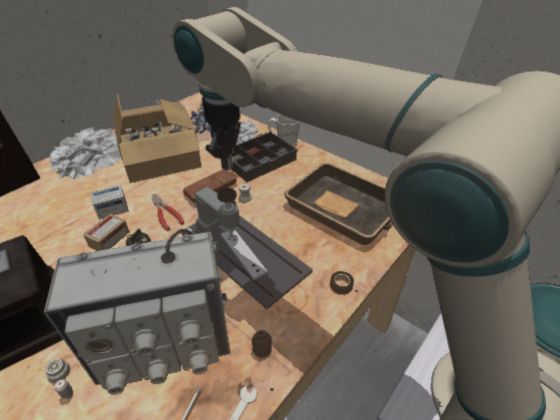

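```bash
python3 - <<'E'
from h import *
import pickle
c=pickle.load(open('w13.pkl','rb'));print(onz(c,(275,208),.178), proj(c,(.667,.0198,.178)))
# back screws etc
E
```

```text
[0.67068172 0.02154656 0.178     ] [275.68696492 214.16124424]
```

```bash
python3 -m pendant '{"linear":[[0.5,0.4,-2],[0,0,-2.5],[0,0,-1.7],[0,0,0],[0,0,0]],"twist":[[0,0,0],[0,0,0],[0,0,0],[0,0,0],[0,0,0]],"grip":[0,0,0,0,0]}'
```

```text
time_s: 15.75
tcp_pos: [0.6685, 0.0201, 0.1853]
eef_rot: [-3.089, -0.531, -0.021]
ft_force: [0.6, -0.2, 1.1]
gripper_width: -0.0003
```

```bash
python3 -m pendant '{"linear":[[0,0,-0.4],[0,0,-0.4],[0,0,-0.3],[0,0,-0.3],[0,0,-0.2],[0,0,-0.2],[0,0,0],[0,0,0]],"twist":[[0,0,0],[0,0,0],[0,0,0],[0,0,0],[0,0,0],[0,0,0],[0,0,0],[0,0,0]],"grip":[0,0,0,0,0,0,0,0]}'
```

```text
time_s: 16.55
tcp_pos: [0.6692, 0.0206, 0.1662]
eef_rot: [-3.089, -0.533, -0.021]
ft_force: [1.7, -1.3, 4.6]
gripper_width: -0.0001
```

```bash
python3 -m pendant '{"linear":[[0,0,-0.15],[0,0,-0.15],[0,0,0],[0,0,0]],"twist":[[0,0,0],[0,0,0],[0,0,0],[0,0,0]],"grip":[0,0,0,0]}'
```

```text
time_s: 16.95
tcp_pos: [0.6693, 0.0206, 0.164]
eef_rot: [-3.089, -0.533, -0.022]
ft_force: [-0.0, -1.3, 7.5]
gripper_width: 0.0002
```

```bash
python3 -m pendant '{"linear":[[0,0,-0.1],[0,0,-0.1],[0,0,0],[0,0,0]],"twist":[[0,0,0],[0,0,0],[0,0,0],[0,0,0]],"grip":[0,0,0,0]}'; python3 - <<'E'
from h import *
im,_=cap('scene');im=cv2.cvtColor(im,cv2.COLOR_RGB2BGR)
cv2.imwrite('pics/sc14z.png',cv2.resize(im[180:270,190:280],None,fx=6.5,fy=6.5,interpolation=cv2.INTER_CUBIC))
E
```

```text
time_s: 17.35
tcp_pos: [0.6693, 0.0206, 0.1637]
eef_rot: [-3.089, -0.533, -0.024]
ft_force: [-3.4, -1.4, 14.2]
gripper_width: -0.0
```

View pics/sc14z.png

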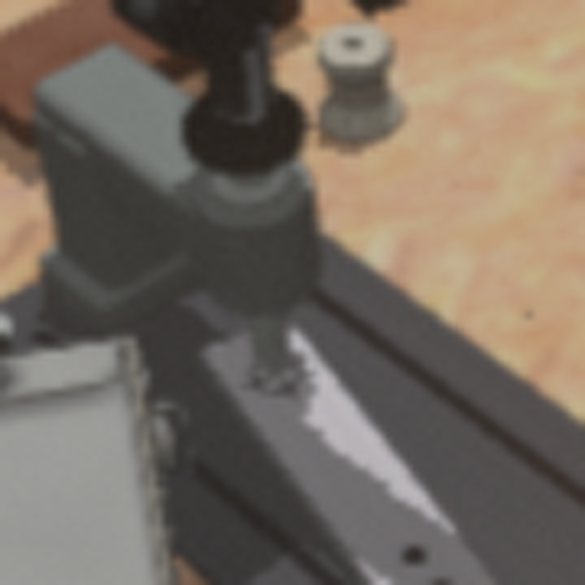

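```bash
python3 -m pendant '{"linear":[[0,0,-0.1],[0,0,0],[0,0,0]],"twist":[[0,0,0],[0,0,0],[0,0,0]],"grip":[0,0,0]}'; python3 -m pendant '{"linear":[[0,0,0.5],[0,0,1],[0,0,1],[0,0,3],[0,0,3],[0,0,0]],"twist":[[0,0,0],[0,0,0],[0,0,0],[0,0,0],[0,0,0],[0,0,0]],"grip":[0,0,0,0,0,0]}'; python3 snap.py w15 punch_knob
```

```text
time_s: 17.7
tcp_pos: [0.6694, 0.0205, 0.1636]
eef_rot: [-3.089, -0.533, -0.025]
ft_force: [-5.2, -1.2, 16.7]
gripper_width: -0.0001
time_s: 18.3
tcp_pos: [0.6697, 0.021, 0.25]
eef_rot: [-3.089, -0.533, -0.03]
ft_force: [0.2, -0.4, 1.2]
gripper_width: 0.0002
[0.66921013 0.0209634  0.2470633 ] [-3.08853844 -0.53338119 -0.02399215]
punch_knob []
```

View pics/w15.png

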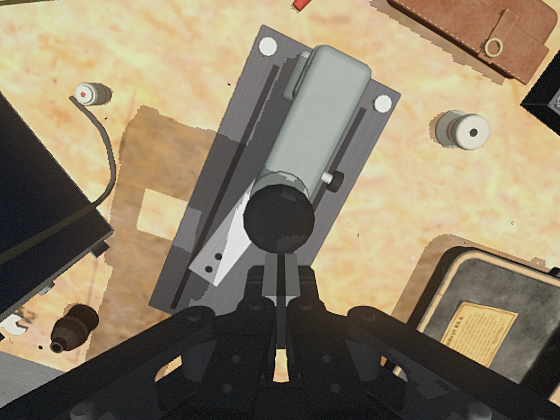

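```bash
python3 -m pendant '{"linear":[[-3.9,1.25,0],[-3.9,1.25,0],[-4,1.25,0],[0,0,-4.5],[0,0,-4.5],[0,0,-4.5],[0,0,-4],[0,0,0],[0,0,0],[0,0,0]],"twist":[[0,0,-0.13],[0,0,-0.13],[0,0,-0.13],[0,0,-0.13],[0,0,-0.133],[0,0,0],[0,0,0],[0,0,0],[0,0,0],[0,0,0]],"grip":[0.75,0.75,0.75,0.75,0.75,0.75,0.75,0.75,0.75,0.75]}' 40
python3 snap.py w16 bar
python3 - <<'E'
from h import *
from scipy.spatial.transform import Rotation as R
s=env.read_state();r=R.from_rotvec(s['eef_rot']);z=r.apply([0,0,1]);ax=np.cross(z,[0,0,-1]);print('untilt',ax,'yaw',np.arctan2(*r.apply([1,0,0])[1::-1]))
E
```

```text
time_s: 19.4
tcp_pos: [0.552, 0.0583, 0.0721]
eef_rot: [-3.099, 0.486, -0.027]
ft_force: [-0.5, -0.3, 0.5]
gripper_width: 0.0642
[0.55220197 0.05834332 0.07229678] [-3.09914916  0.48626771 -0.02803573]
bar [([278.8, 124.2], 0.65, array([0.6118, 0.0396, 0.024 ]))]
untilt [-0.00155419  0.01827796  0.        ] yaw -0.31132468243103373
```

View pics/w16.png

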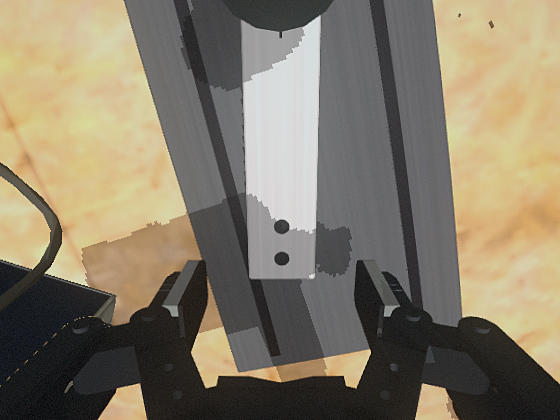

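```bash
python3 -m pendant '{"linear":[[0,0,-3.5],[0,0,-2.2],[0,0,0],[0,0,0],[0,0,0],[0,0,0],[0,0,0.05],[-2,0.18,0],[-2,0.18,0],[-2,0.18,0],[-2,0.18,0],[0,0,0]],"twist":[[0,0.018,0],[0,0,0],[0,0,0],[0,0,0],[0,0,0],[0,0,0],[0,0,0],[0,0,0],[0,0,0],[0,0,0],[0,0,0],[0,0,0]],"grip":[0.75,0.75,0.6,0.4,0.4,0.4,0.4,0.4,0.4,0.4,0.4,0.4]}' 30
python3 -m pendant '{"linear":[[0,0,0],[0,0,0],[0,0,0],[0,0,2.5],[2.85,-0.92,2.5],[2.85,-0.92,0],[0,0,0],[0,0,0],[0,0,0]],"twist":[[0,0,0],[0,0,0],[0,0,0],[0,0,0],[0,0,0],[0,0,0],[0,0,0],[0,0,0],[0,0,0]],"grip":[0.75,0.75,0.75,0.75,0.75,0.75,0.75,0.75,0.75]}'
python3 snap.py w17 bar bar_mark
```

```text
time_s: 20.7
tcp_pos: [0.4699, 0.0656, 0.014]
eef_rot: [-3.103, 0.486, 0.005]
ft_force: [-0.0, -0.0, -1.1]
gripper_width: 0.0393
time_s: 21.6
tcp_pos: [0.5268, 0.0473, 0.0623]
eef_rot: [-3.103, 0.487, 0.009]
ft_force: [0.3, -0.3, -0.6]
gripper_width: 0.0641
[0.52686565 0.04730835 0.06244454] [-3.10312552  0.48649599  0.0087366 ]
bar [([279.5, 227.0], 0.85, array([0.5339, 0.0447, 0.024 ]))]
bar_mark [([279.2, 124.3], 0.95, array([0.5861, 0.0281, 0.024 ]))]
```

View pics/w17.png

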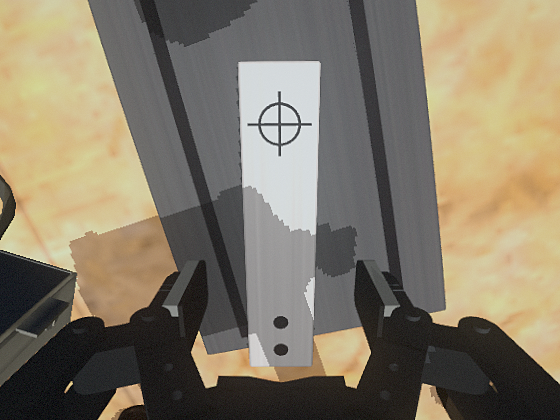

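```bash
python3 -m pendant '{"linear":[[0.1,0,-2.5],[0.1,-0.1,-2.3],[0,0,0],[0,0,0],[0,0,0],[0,0,0],[0,0,0],[0,0,0.5],[0,0,2],[0,0,3],[0,0,4],[0,0,4]],"twist":[[0,0,0],[0,0,0],[0,0,0],[0,0,0],[0,0,0],[0,0,0],[0,0,0],[0,0,0],[0,0,0],[0,0,0],[0,0,0],[0,0,0]],"grip":[0.75,0.75,0.6,0.4,0.35,0.35,0.35,0.35,0.35,0.35,0.35,0.35]}' 70
python3 snap.py w18 bar
python3 - <<'E'
from h import *
im=cv2.imread('pics/top0.png');cv2.imwrite('pics/topc.png',cv2.resize(im[180:305,320:420],None,fx=4.7,fy=4.7,interpolation=cv2.INTER_CUBIC))
E
```

```text
time_s: 22.95
tcp_pos: [0.5293, 0.046, 0.1516]
eef_rot: [-3.103, 0.487, 0.007]
ft_force: [1.3, 0.1, -1.9]
gripper_width: 0.0379
[0.53248233 0.04614291 0.16006567] [-3.10085779  0.4865886  -0.0118376 ]
bar [([280.6, 268.8], 0.8, array([0.4686, 0.0662, 0.024 ]))]
```

View pics/w18.png

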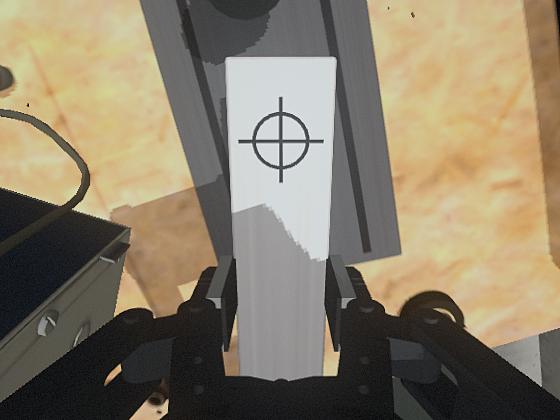

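View pics/topc.png

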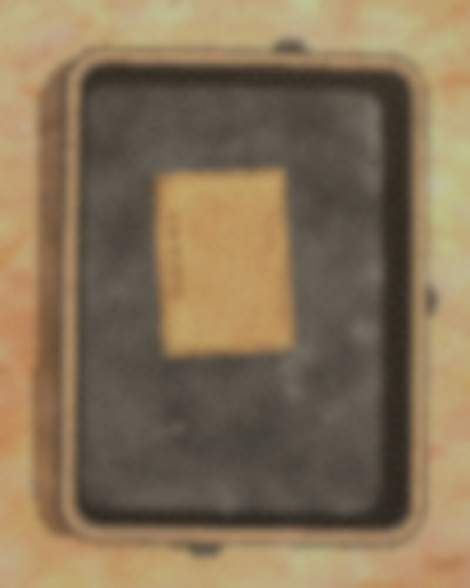

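```bash
python3 - <<'E'
from h import *
c=env.get_calibration('top');f=lambda u,v,z:np.round(onz(c,(320+u/4.7,180+v/4.7),z),4)
print('floor',f(85,85,.011),f(380,85,.011),f(75,510,.011),f(380,510,.011))
print('rim outer',f(68,52,.046),f(425,55,.046),f(62,540,.046),f(425,540,.046))
E
```

```text
floor [ 0.6464 -0.2053  0.011 ] [ 0.651  -0.3922  0.011 ] [ 0.3832 -0.2026  0.011 ] [ 0.3857 -0.3931  0.011 ]
rim outer [ 0.662  -0.1902  0.046 ] [ 0.6658 -0.4112  0.046 ] [ 0.3675 -0.1907  0.046 ] [ 0.3702 -0.4118  0.046 ]
```

```bash
python3 -m pendant '{"linear":[[-0.2,-4.3,0],[-0.2,-4.3,0],[-0.2,-4.3,0],[-0.2,-4.3,0],[-0.2,-4.3,0],[-0.2,-4.3,0],[-0.2,-4.3,0],[-0.1,-4.3,0],[0,0,0],[0,0,0],[0,0,0]],"twist":[[0,0,0.04],[0,0,0.04],[0,0,0.04],[0,0,0.04],[0,0,0.04],[0,0,0.04],[0,0,0.04],[0,0,0.03],[0,0,0],[0,0,0],[0,0,0]],"grip":[0.35,0.35,0.35,0.35,0.35,0.35,0.35,0.35,0.35,0.35,0.35]}'
python3 snap.py w19
python3 - <<'E'
from h import *
cap('top','top19')
E
```

```text
time_s: 24.15
tcp_pos: [0.5147, -0.2971, 0.1496]
eef_rot: [-3.141, 0.001, 0.008]
ft_force: [1.3, -0.1, -3.0]
gripper_width: 0.0379
[ 0.5148478  -0.29681561  0.14979826] [-3.14096079e+00  2.75770995e-04  7.15386019e-03]
```

View pics/w19.png

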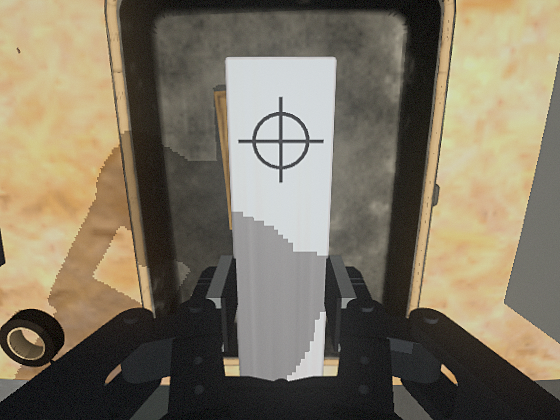

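View pics/top19.png

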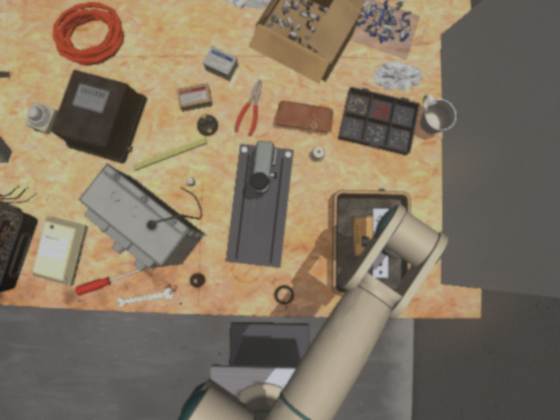

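```bash
python3 -m pendant '{"linear":[[0,0,-4],[0,0,-4],[0,0,-3],[0,0,-1.5],[0,0,0],[0,0,-0.3],[0,0,-0.3],[0,0,0],[0,0,0]],"twist":[[0,0,0],[0,0,0],[0,0,0],[0,0,0],[0,0,0],[0,0,0],[0,0,0],[0,0,0],[0,0,0]],"grip":[0.35,0.35,0.35,0.35,0.35,0.35,0.35,0.35,0.35]}'
```

```text
time_s: 25.15
tcp_pos: [0.5151, -0.2982, 0.02]
eef_rot: [3.141, -0.002, -0.005]
ft_force: [0.4, 1.1, -2.2]
gripper_width: 0.0375
```

```bash
python3 -m pendant '{"linear":[[0,0,-0.2],[0,0,-0.2],[0,0,-0.1],[0,0,0],[0,0,0]],"twist":[[0,0,0],[0,0,0],[0,0,0],[0,0,0],[0,0,0]],"grip":[0.35,0.35,0.35,0.35,0.35]}'
```

```text
time_s: 25.65
tcp_pos: [0.5147, -0.2979, 0.014]
eef_rot: [-3.141, 0.002, 0.007]
ft_force: [-0.1, -0.6, -1.9]
gripper_width: 0.0374
```

```bash
python3 -m pendant '{"linear":[[0,0,-0.1],[0,0,-0.05],[0,0,0],[0,0,0]],"twist":[[0,0,0],[0,0,0],[0,0,0],[0,0,0]],"grip":[0.35,0.35,0.35,0.35]}'
```

```text
time_s: 26.05
tcp_pos: [0.5149, -0.2981, 0.0132]
eef_rot: [3.141, -0.002, -0.006]
ft_force: [-3.4, 1.5, 5.5]
gripper_width: 0.0375
```

Contact. Release and retreat.

```bash
python3 -m pendant '{"linear":[[0,0,0],[0,0,0],[0,0,0],[0,0,1.5],[0,0,3],[0,0,4],[0,0,4],[0,0,4],[-2,0,4],[-3,0,4],[0,0,0],[0,0,0]],"twist":[[0,0,0],[0,0,0],[0,0,0],[0,0,0],[0,0,0],[0,0,0],[0,0,0],[0,0,0],[0,0,0],[0,0,0],[0,0,0],[0,0,0]],"grip":[0.7,0.7,0.7,0.7,0.7,0.7,0.7,0.7,0.7,0.7,0.7,0.7]}'
python3 snap.py w20 bar bar_mark
python3 - <<'E'
from h import *
a,_=cap('scene');b,_=cap('top')
cv2.imwrite('pics/end.png',cv2.cvtColor(np.hstack([cv2.resize(a[:,100:],(400,365)),cv2.resize(b[:,60:],(400,336)) if 0 else cv2.resize(b[:,100:],(400,365))]),cv2.COLOR_RGB2BGR))
E
```

```text
time_s: 27.25
tcp_pos: [0.4647, -0.2982, 0.26]
eef_rot: [3.139, -0.003, -0.001]
ft_force: [-0.8, 0.5, -0.6]
gripper_width: 0.06
[ 0.46459299 -0.29783875  0.25787024] [ 3.14143073e+00 -2.31991373e-03 -5.85214205e-03]
bar [([281.7, 118.6], 0.82, array([ 0.5168, -0.3002,  0.024 ]))]
bar_mark [([279.8, 58.6], 0.84, array([ 0.5752, -0.2984,  0.024 ]))]
```

View pics/w20.png

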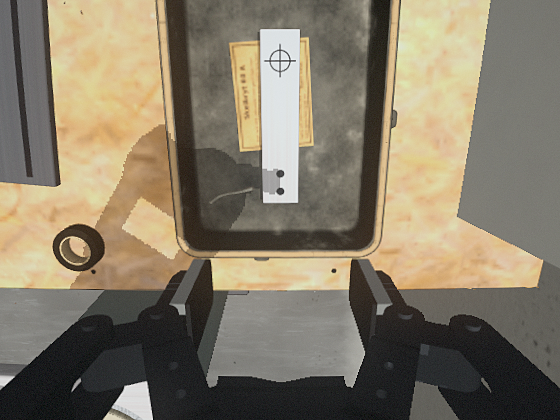

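View pics/end.png

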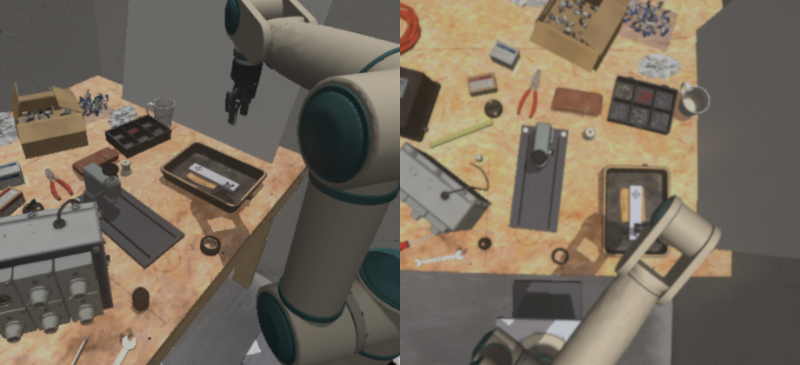

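The bar lies flat inside the cover, centred at about (281, 118) in w20. The bystanders are where they started and the punch is up.

```bash
python3 -c "
from workcell import env
print(env.read_state()['ft_force']);print(env.job_done())"
```

```text
[-0.0579773   0.45405715 -0.39821318]
the job is handed in; nothing more can be done
None
```

The job is done and handed in at about 27 s of the 70 s allowed. I slid the bar until its mark was under the punch tip, let go, pressed the knob and let it spring back. I then slid the bar out, re-gripped it at its centre and laid it in the cover.

**Alignment:** After the first slide the mark was about 3 to 4 mm off, so I gripped again, slid the bar back and let go. Two close wrist views of tip and mark then differed by (-0.8, +0.1) mm and (+0.5, -1.3) mm, so I took the mark to be about 1 mm off. The coarse scene camera hinted at up to about 5 mm. It disagrees with the wrist views, but the tip is barely visible in it, so I did not act on it.

**Press:** The punch stopped at about 14.3 mm of travel. The force rose from 7.5 N to 16.7 N with hardly any further motion, so the tip met the bar. Afterwards the knob was back up in the wrist view.

**Last checks:** The bar lies flat and centred along the cover's length, and the gripper is clear of everything. The bystanders in view looked unmoved by eye. I did not re-measure their positions.

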